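# Ready the bench force tester: park the sprung probe, zero the peak pointer

### The job

Get the bench force tester ready for the next repair: first draw the sprung probe back by its orange grip and park it sideways in its holding notch so that it stays there, and then turn the black knob on the dial anticlockwise until the red peak pointer is fully back at its zero stop. Leave the can, cup, jar and meter standing where they are.

Things in the scene. Friction and masses are not known exactly. Their poses are not given: they have to be found in the camera images.
- stand: Bench force tester, fixed, green base 195 x 240 mm, 18 thick. Origin on the bench top, z up; things are told in its frame, mm. Base spans x -90..105, y -140..100. Round dial (100 across, white face at height 55) centred at x 50, y 40; the probe's slideway runs along y at x -45; the anvil, a dark block 60 high, stands at x -45, y 90.
- handle_mid (a point): Middle of the sprung probe's orange upright grip, a cylinder 24 mm across, 45 tall (heights 70-115, this point at 92.5), on a 10 mm stem through the slot of an aluminium gate plate 55 mm high. Starts at stand x -45, y 0. To park: pull it in stand -y by 51-57 mm, move it in stand -x by 16-20 mm, past the red lip, and let go: it springs forward 8-14 mm into the notch and stays.
- notch (a point): Where the middle of the orange grip lies when parked: stand x -62, y -43, height 92.5 (fixed to the stand). The notch is the pocket in the gate plate behind the red lip (4 mm wide), below this point. To get in, the grip must first be pulled 8 mm or more beyond it in stand -y, then moved sideways.
- probe (a joint): How far the probe is pulled back along stand -y, m: 0 at its front rest, end stop 0.058. A spring pushes it forward with 4 N at 0, 9.5 N at the end stop, and shoots it back to 0 unless it is parked. The stem clears the red lip above 0.049; parked in the notch it rests at 0.042 to 0.044.
- handle (a joint): How far the grip is pushed sideways along stand -x, m: 0 in the slot, end stop at 0.020. The gate allows sideways motion only when the probe is pulled back more than 0.049. In the notch it is 0.015 to 0.020 (the lip keeps it there). No spring, light friction.
- knob_mid (a point): On the axis of the black round reset knob in the middle of the dial (x 50, y 40 of the stand), at the height to grip it. The knob is 42 mm across and 45 mm tall (heights 60 to 105, this point at 86); it turns about the vertical and carries a red pointer 44 mm long over the dial, with a red line on its top.
- pointer (a joint): Angle of the knob and its red pointer from the zero stop, rad, growing clockwise seen from above, 0 to 4.71. Turn the knob anticlockwise (seen from above) to bring it back to 0, a hard stop, where the pointer lies over the green zero mark (stand direction -x +y, 45 degrees). Friction 0.05 N m holds it wherever it is left.
- can_mid (a point): Centre of a tall spray can, upright and loose, blue with a yellow band and red cap, 54 mm across up to 160 mm, 200 mm high (this point at 100). Bystander; it may stand as close as 105 mm (axis to axis) to the knob, where a wide gripper's body can hit it.
- cup_mid (a point): Centre of a small white cup, 64 mm across, 65 mm high (this point at 32), handle on one side. Loose bystander.
- jar_mid (a point): Centre of an amber jar with a steel cap, 58 mm across, 85 mm high (this point at 42). Loose bystander.
- meter_mid (a point): Centre of a black hand multimeter lying on its back, 75 x 150 x 34 mm (this point at height 17; its y axis runs along its length). Loose bystander.

How it is judged:
On the way, in this order (a step that is already met when the one before it is completed fails the run):
1. the probe stays parked in its notch (value of joint probe between 0.038 and 0.0465 m and value of joint handle above 0.012 m), for 0.3 s.
2. the pointer is back at its zero stop (value of joint pointer below 0.06 rad), for 0.2 s.
At the end, for the whole second after the job is handed in: The probe rests in its notch (38 to 46.5 mm back, at least 12 mm sideways), the pointer is within 0.06 rad of its zero stop, and the can, cup, jar and meter are within 30 mm of where they started (all of step 1 and value of joint pointer below 0.06 rad and distance of each of can_mid, cup_mid, jar_mid, meter_mid from where it was at the start of the episode below 0.03 m); the robot touches nothing.
It fails at once if the can is shoved or knocked over (distance of can_mid from where it was at the start of the episode above 0.03 m or angle between can_mid's own z axis and vertical above 0.4 rad).
It fails at once if the cup is shoved or knocked over (distance of cup_mid from where it was at the start of the episode above 0.03 m or angle between cup_mid's own z axis and vertical above 0.4 rad).
It fails at once if the jar is shoved or knocked over (distance of jar_mid from where it was at the start of the episode above 0.03 m or angle between jar_mid's own z axis and vertical above 0.4 rad).
It fails at once if the meter is shoved or knocked over (distance of meter_mid from where it was at the start of the episode above 0.03 m or angle between meter_mid's own z axis and vertical above 0.4 rad).
It also fails if it takes over 67 s, if anything falls off the work surface, if the arm or the gripper's body presses on something with over 40 N, if the wrist force passes 120 N, or if a joint passes its speed limit or range.

### The arm

A 7-joint arm with a two-finger parallel gripper is mounted at the origin on the work surface. World frame = base frame: x ahead of the robot, y to its left, z up, the work surface at z = 0. Lengths are in m, angles in rad, forces in N, time in s.
With the tool pointing down it reaches from about 0.4 to 0.85 m from the base axis. Payload 10.4 kg.
Tool frame: the origin (TCP) lies between the finger pads; the fingertips stand 22 mm ahead of it and the grasp point (between the pads) lies 3 mm ahead of it (robot.tcp_to_tips is the distance from the TCP to the fingertips, in m); x points along the fingers, y is the direction in which the jaws open and shut, and the axes are right-handed (so a half turn about x gives the same grasp; the last joint's range is limited). The gripper opens to 85 mm and grips with 20 to 120 N. Pads are 22 mm wide; open, the fingers measure 114 mm over their backs; the gripper's body (76 mm by 85 mm) begins 54 mm behind the grasp point. The pads swing forward as they close: fully open they stand 13 mm farther back than shut.
Start: joints at [1.191, 0.332, -0.065, 1.46, 0.022, 1.35, -0.088], TCP at [0.218, -0.586, 0.253] pointing down, gripper open.
Joint ranges: [-2.6, 2.6], [-0.5, 2.12], [-1.47, 1.34], [0.16, 2.42], [-1.27, 4.41], [0.06, 2.06], [-2.6, 2.6]. Speed limits (rad/s): [2.22, 2.22, 2.79, 2.79, 3.14, 3.14, 3.14].

### API

Orientations are given as a rotation vector (axis times angle).
In Python, from workcell import robot gives the robot as it stands.
- The arm moves only by the tool apply_moves, never from a script. Its argument "deltas" is text: rows parted by semicolons, each of 7 numbers parted by spaces: the turn, a rotation vector about the tool's x, y, z in degrees, then the shift along the tool's x, y, z in m, then the opening in per cent of the stroke, from 0 (shut) to 100 (fully open). A call has exactly 5 rows; each row shifts and turns the pose as measured when the row begins, along the tool's axes as they then stand; what a row does not reach is not made up. A row lasts 1/8 s, in which the tool goes at most 62.5 mm and 10.7 degrees, less where a joint would pass 70% of its speed; a pose out of reach is approached as far as the arm can. A call is refused whole if a number of a shift passes 0.0625 or a number of a turn 10.7, either way. A call with a gripper value outside its range is refused whole. The fingers move at their own pace and stop on an object; "newtons" is the grip in N (left out, the last holds). Time passes only in rows, so rows that do not move let the fingers close, or fill a call up. It gives the time, the measured TCP pose, the force and the opening at its end, in the units of the state.
- robot.get_obs(): the state, without advancing time (a new reading comes with each control period).
- robot.snapshot(name): name is "scene" or "top" or "wrist"; returns the picture (384x512x3 uint8, blue, green, red); there is no depth.
- robot.camera_info(name): a dict with "fov_y" (degrees; the focal length in pixels is half the picture's height over the tangent of half this angle, whatever the lens; pixels are square), "cx", "cy" (the principal point, pixels), "R" (3x3) and "t" (3): a world point X has camera coordinates R X + t; the wrist camera has in their place "tool_from_camera" (4x4, takes a point from camera to tool coordinates, whose origin is the TCP and whose axes are the tool frame's). Camera axes: x right, y down, z forward; pixel columns grow to the right and rows downward; lengths in m; the calibration is good to about 2 mm. A picture is of the moment at which its call begins: read the wrist's pose just before it. camera_info takes no time and is no camera call.
- robot.hand_in(): hands the job in, once; it reports no verdict.
The state is a dict: "time": time; "q": joint angles; "joint_velocities": joint speeds; "joint_efforts": joint torques, N m; "ee_pos": TCP position; "orientation": TCP orientation; "contact_force": force on the tool from outside, world axes, zero at the start; "wrist_torque": the same for the moment, N m; "opening": finger opening in m.
Only numpy, scipy, OpenCV 4.12 (cv2) and the standard library are available. Lean on these libraries where they do the work, as an engineer would, in place of code of your own. Each camera call takes 0.05 s, during which the arm holds its last target. There are 200 camera calls.

## Working session

There is one attempt and no reset: what is moved stays moved. The work goes in short steps, Python scripts to look and compute and a tool call to move; the robot and the scene stay as the last step left them, time stands still between calls to the robot, and variables do not carry over. Pictures are saved under pics/ and viewed, about 8 in all and at most 12, crops included, and the job is handed in when it is done.

Besides the shell and the picture viewer there is one more tool, called after ">>>" in YAML: its name, and indented under it one key for each argument. apply_moves: Moves the arm, as the interface text tells. Its arguments: {"type":"object","properties":{"deltas":{"type":"string"},"newtons":{"type":"number"}},"required":["deltas"]}

```bash
mkdir -p pics; ls; python3 - <<'E'
from workcell import robot
import cv2,numpy as np
o=robot.get_obs()
print(o)
for n in ("scene","top"):
    cv2.imwrite(f"pics/{n}0.png",robot.snapshot(n)); print(n,robot.camera_info(n))
print(robot.camera_info("wrist"))
E
```

```text
pics
{'time': 0.0, 'q': array([ 1.1913989 ,  0.3329014 , -0.06469255,  1.46097918,  0.02158862,
        1.34989949, -0.08850069]), 'joint_velocities': array([-0.00014238,  0.00059459,  0.00175946,  0.00128681, -0.00042362,
       -0.00031882, -0.00025315]), 'joint_efforts': array([-7.41400399e-04, -6.25453949e+01,  4.84551047e-02, -3.91606092e+01,
        1.62131398e-02,  1.00142491e-02,  1.13292663e-05]), 'ee_pos': array([ 0.21816537, -0.58530136,  0.25247937]), 'orientation': array([ 2.02736089,  0.36713804, -2.0280307 ]), 'contact_force': array([-0.68507324,  0.30555159, -0.68703483]), 'wrist_torque': array([-0.00270896, -0.03999247, -0.02509204]), 'opening': 0.08585763595664436}
scene {'fov_y': 57.08226974311138, 'cx': 253.19018742036323, 'cy': 190.4197145252715, 'R': array([[ 0.61173703,  0.79101786,  0.00827911],
       [ 0.56482304, -0.42943293, -0.70467176],
       [-0.55385263,  0.43575004, -0.70948514]]), 't': array([-0.35135278, -0.24654748,  1.21329558])}
top {'fov_y': 42.182543766641366, 'cx': 249.95306986466326, 'cy': 196.7091950689627, 'R': array([[-0.02650282, -0.99956781,  0.01271968],
       [-0.98966679,  0.02444239, -0.14128767],
       [ 0.14091571, -0.01633276, -0.98988686]]), 't': array([0.00923762, 0.58753888, 1.06080788])}
{'fov_y': 68.11229809674985, 'cx': 253.84442061282257, 'cy': 190.26392077141313, 'tool_from_camera': array([[ 5.28543840e-04, -3.00839630e-01,  9.53674597e-01,
        -1.19591470e-01],
       [ 9.99999467e-01,  1.00491526e-03, -2.37214268e-04,
         9.43546309e-04],
       [-8.86998708e-04,  9.53674214e-01,  3.00840000e-01,
        -7.78452255e-02],
       [ 0.00000000e+00,  0.00000000e+00,  0.00000000e+00,
         1.00000000e+00]])}
```

View pics/scene0.png

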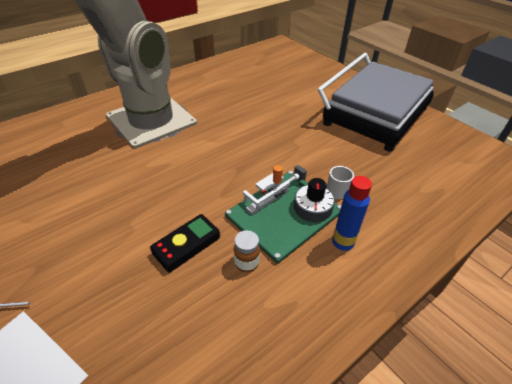

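View pics/top0.png

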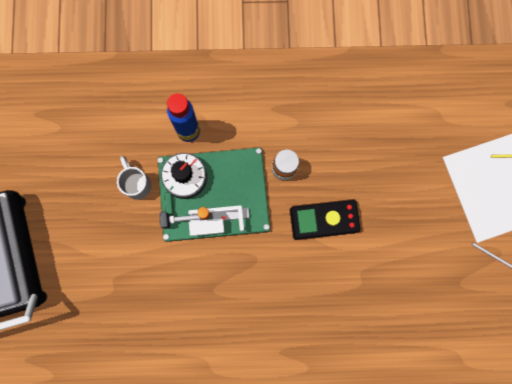

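The top view shows stand +x ≈ image up (world +x), with the grip at (203,213), knob at (181,171), can base near (188,137), cup (132,182) and jar (286,165). I'll fit the stand pose next.

```bash
cat > h.py <<'E'
import numpy as np,cv2
from scipy.spatial.transform import Rotation as Rn
from scipy.optimize import least_squares
from workcell import robot
def cam(n,obs=None):
    c=robot.camera_info(n); f=192/np.tan(np.radians(c["fov_y"])/2)
    if n=="wrist":
        T=np.eye(4);T[:3,:3]=Rn.from_rotvec(obs["orientation"]).as_matrix();T[:3,3]=obs["ee_pos"]
        M=np.linalg.inv(T@c["tool_from_camera"]);R,t=M[:3,:3],M[:3,3]
    else: R,t=np.array(c["R"]),np.array(c["t"])
    return R,t,f,c["cx"],c["cy"]
def proj(C,X):
    R,t,f,cx,cy=C; p=np.atleast_2d(X)@R.T+t
    return np.c_[f*p[:,0]/p[:,2]+cx,f*p[:,1]/p[:,2]+cy]
def unproj(C,uv,z):
    R,t,f,cx,cy=C; d=R.T@np.array([(uv[0]-cx)/f,(uv[1]-cy)/f,1]);o=-R.T@t
    return o+d*(z-o[2])/d[2]
def stand(s,P):
    c,n=np.cos(s[2]),np.sin(s[2]);P=np.atleast_2d(P)
    return np.c_[s[0]+c*P[:,0]-n*P[:,1],s[1]+n*P[:,0]+c*P[:,1],P[:,2]]
def blob(m):
    n,l,st,ce=cv2.connectedComponentsWithStats(m.astype(np.uint8)); i=1+np.argmax(st[1:,4]); return ce[i],l==i
E
python3 - <<'E'
from h import *
C=cam("top");im=cv2.imread("pics/top0.png");hsv=cv2.cvtColor(im,cv2.COLOR_BGR2HSV)
H,S,V=cv2.split(hsv)
g=(H>55)&(H<95)&(S>90)&(V>30)
_,m=blob(g); pts=np.argwhere(m)[:,::-1].astype(np.float32)
box=cv2.approxPolyDP(cv2.convexHull(pts.astype(np.int32)),6,True)[:,0]
print("corners",box.tolist())
W=np.array([unproj(C,b,.018) for b in box]);print(W.round(4))
r=cv2.minAreaRect(np.array([unproj(C,p,.018)[:2] for p in cv2.convexHull(pts)[:,0]],np.float32));print(r)
og,_=blob((H>5)&(H<16)&(S>200)&(V>150)&(np.indices(H.shape)[1]>190)&(np.indices(H.shape)[1]<215)&(np.indices(H.shape)[0]>200)&(np.indices(H.shape)[0]<225));print("grip",og,unproj(C,og,.105))
E
python3 -c "
import cv2;a=cv2.imread('pics/top0.png')[85:250,110:310];cv2.imwrite('pics/c1.png',cv2.resize(a,None,fx=4,fy=3.6,interpolation=2)[:600,:800])"
```

```text
corners [[268, 223], [264, 231], [167, 240], [160, 176], [195, 154], [255, 149]]
[[ 0.5303 -0.0452  0.018 ]
 [ 0.5126 -0.0356  0.018 ]
 [ 0.498   0.1813  0.018 ]
 [ 0.6435  0.1968  0.018 ]
 [ 0.6927  0.1169  0.018 ]
 [ 0.7012 -0.0207  0.018 ]]
((0.6002068519592285, 0.07732895016670227), (0.19084063172340393, 0.23579123616218567), 4.05865478515625)
grip [207. 215.] [0.54247772 0.08527198 0.105     ]
```

View pics/c1.png

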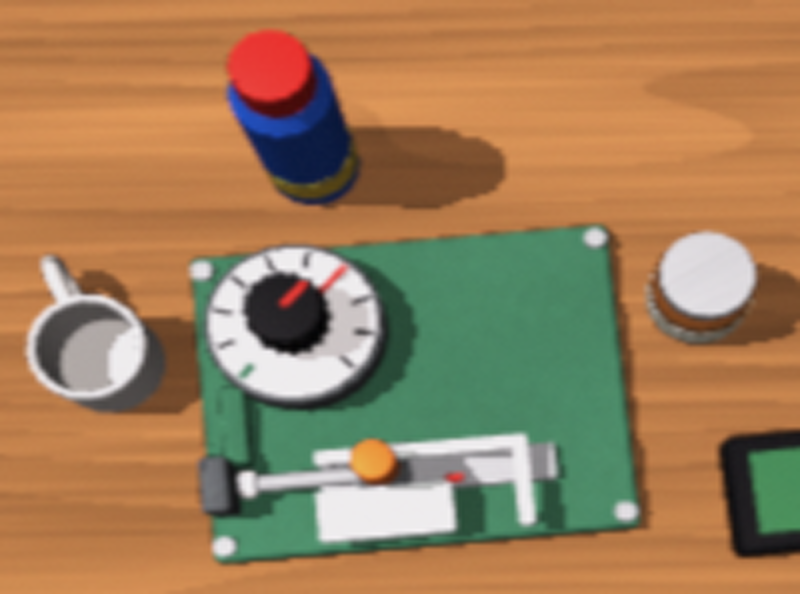

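The pointer currently lies at about stand +x −y, roughly 180° clockwise from the green zero mark (crop 248,370). Next I fit the stand from the corners, dial and grip I read off.

```bash
python3 - <<'E'
from h import *
C=cam("top")
u=np.array([[190,260],[607,226],[638,525],[215,562],[295,325],[373,460],[200,271],[595,238],[626,511],[223,546]])/[4,3.6]+[110,85]
P=np.array([[105,100,18],[105,-140,18],[-90,-140,18],[-90,100,18],[50,40,55],[-45,0,115]])/1e3
f=lambda s:(proj(C,stand(s,P))-u[:6]).ravel()
r=least_squares(f,[.6,.09,.07]);s=r.x;print("stand",s,np.degrees(s[2]));print(r.fun.reshape(-1,2).round(1))
np.save("s.npy",s)
Q=np.array([[-45,0,92.5],[-62,-43,92.5],[50,40,86]])/1e3
print(stand(s,Q).round(4))
for n,p,z in(("can",[316,183],.02),("cup",[88,338],.065),("jar",[707,275],.085),("ptr tip",[344,268],.062)):
    w=unproj(C,np.array(p)/[4,3.6]+[110,85],z);print(n,w.round(3),"d knob",np.linalg.norm(w[:2]-stand(s,Q)[2,:2]).round(3))
o=robot.get_obs();print(Rn.from_rotvec(o["orientation"]).as_matrix().round(3))
E
```

```text
stand [0.59082681 0.09581235 0.06955614] 3.9852731761496125
[[-0.2 -0.6]
 [ 0.1 -0.7]
 [ 1.   0.8]
 [-0.3  0.7]
 [-0.3 -0.5]
 [-0.2  0.1]]
[[0.5459 0.0927 0.0925]
 [0.532  0.0486 0.0925]
 [0.6379 0.1392 0.086 ]]
can [0.735 0.13  0.02 ] d knob 0.098
cup [0.63  0.25  0.065] d knob 0.111
jar [ 0.656 -0.086  0.085] d knob 0.226
ptr tip [0.67  0.111 0.062] d knob 0.043
[[-0.     0.349 -0.937]
 [ 0.001 -0.937 -0.349]
 [-1.    -0.001  0.   ]]
```

>>> apply_moves:
  deltas: "8.2 0 0 0 0 0 100;8.2 0 0 0 0 0 100;0 0 0 0 -0.05 -0.0287 100;0 0 0 0 -0.05 -0.0287 100;0 0 0 0 -0.05 -0.0287 100"
  newtons: 40

```text
time: 0.72
ee_pos: [0.2935, -0.4287, 0.2495]
orientation: [2.192, 0.064, -2.201]
contact_force: [0.5, 0.1, 0.8]
opening: 0.0856
```

>>> apply_moves:
  deltas: "0 0 0 0 -0.05 -0.0287 100;0 0 0 0 -0.05 -0.0287 100;0 0 0 0 -0.05 -0.0287 100;0 0 0 0 -0.05 -0.0287 100;0 0 0 0 -0.05 -0.0287 100"

```text
time: 1.35
ee_pos: [0.4255, -0.1619, 0.2493]
orientation: [2.191, 0.063, -2.202]
contact_force: [0.2, -0.8, 0.8]
opening: 0.0853
```

>>> apply_moves:
  deltas: "0 0 0 0 -0.05 -0.0287 100;0 0 0 0 -0.05 -0.0287 100;0 0 0 0 -0.03 -0.0167 100;0 0 0 0 0 0 100;0 0 0 0 0 0 100"

```text
time: 1.98
ee_pos: [0.494, -0.0195, 0.2488]
orientation: [2.187, 0.071, -2.2]
contact_force: [-0.5, -1.3, -0.4]
opening: 0.0855
```

>>> apply_moves:
  deltas: "0 0 0 0 -0.04 -0.022 100;0 0 0 0 -0.04 -0.022 100;0 0 0 0 -0.028 -0.016 100;0 0 0 0 0 0 100;0 0 0 0 0 0 100"

```text
time: 2.6
ee_pos: [0.5485, 0.0855, 0.2478]
orientation: [2.19, 0.052, -2.207]
contact_force: [0.2, -0.6, 0.0]
opening: 0.0849
```

```bash
python3 - <<'E'
from h import *
s=np.load("s.npy");o=robot.get_obs();im=robot.snapshot("wrist");C=cam("wrist",o)
R=Rn.from_rotvec(o["orientation"]).as_matrix()
P=np.array([[-45,0,115],[-45,0,70],[50,40,105],[50,40,55],[-62,-43,55]])/1e3
uv=proj(C,stand(s,P));print(uv.round(1));print(o["ee_pos"],R.round(3))
for a in uv: cv2.drawMarker(im,tuple(int(v) for v in a.round()),(255,0,255),0,12)
cv2.imwrite("pics/w1.png",im)
E
```

```text
[[245.6 189.9]
 [246.8 177.1]
 [196.2  82.6]
 [205.6  85.1]
 [285.  187.2]]
[0.54852511 0.08546651 0.24783484] [[-0.008  0.046 -0.999]
 [ 0.001 -0.999 -0.046]
 [-1.    -0.001  0.008]]
```

View pics/w1.png

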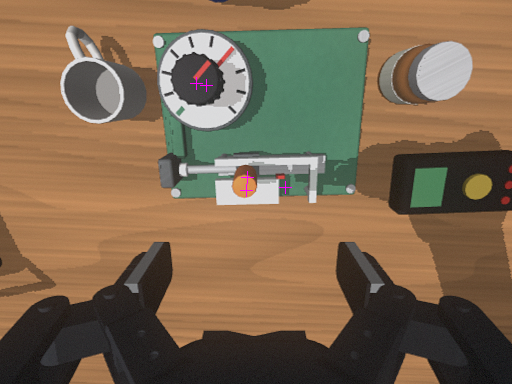

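The orange grip top is at (244,187), against a predicted (246,190). The knob top is at about (197,78), roughly 4 px off, so I shift the stand estimate by about +1.5 mm in x. Descending over the grip.

>>> apply_moves:
  deltas: "-1.4 0 0 0.04 -0.007 0 100;0 0 0 0.04 0 0 100;0 0 0 0.04 0 0 100;0 0 0 0.03 0 0 100;0 0 0 0 0 0 100"

```text
time: 3.28
ee_pos: [0.5472, 0.0835, 0.0954]
orientation: [2.184, 0.063, -2.194]
contact_force: [0.2, 1.1, -0.4]
opening: 0.0856
```

>>> apply_moves:
  deltas: "0 0 0 0 0 0 20;0 0 0 0 0 0 20;0 0 0 0 0 0 20;0 0 0 0 0 0 20;0 0 0 0 0 0 20"
  newtons: 40

```text
time: 3.9
ee_pos: [0.5488, 0.086, 0.1004]
orientation: [2.192, 0.067, -2.189]
contact_force: [0.1, 4.2, -8.0]
opening: 0.0232
```

>>> apply_moves:
  deltas: "0 0 0 0.003 0.014 0 20;0 0 0 0 0.014 0 20;0 0 0 0 0.012 0 20;0 0 0 0 0.006 0 20;0 0 0 0 0 0 20"

```text
time: 4.53
ee_pos: [0.5512, 0.0474, 0.1004]
orientation: [2.194, 0.084, -2.187]
contact_force: [0.2, 8.0, -4.7]
opening: 0.0233
```

>>> apply_moves:
  deltas: "0 0 0 0.001 0.009 0 20;0 0 0 0 0.003 0 20;0 0 0 0 0.002 0 20;0 0 0 0 0.001 0 20;0 0 0 0 0.001 0 20"

```text
time: 5.15
ee_pos: [0.5517, 0.0401, 0.1004]
orientation: [2.195, 0.102, -2.187]
contact_force: [-0.4, 8.6, -3.2]
opening: 0.0231
```

>>> apply_moves:
  deltas: "2 0 0 0 0.003 0 20;0 0 0 0 0.003 0 20;0 0 0 0 0.003 0 20;0 0 0 0 0.002 0 20;0 0 0 0 0.001 0 20"

```text
time: 5.78
ee_pos: [0.551, 0.0374, 0.1004]
orientation: [2.21, 0.087, -2.203]
contact_force: [0.2, 9.4, -4.0]
opening: 0.0225
```

>>> apply_moves:
  deltas: "0 0 0 0 0.0015 0.006 20;0 0 0 0 0.0015 0.006 20;0 0 0 0 0.0015 0.006 20;0 0 0 0 0.0015 0.003 20;0 0 0 0 0.001 0 20"

```text
time: 6.4
ee_pos: [0.5322, 0.0368, 0.1004]
orientation: [2.216, 0.106, -2.191]
contact_force: [2.3, 8.8, -8.7]
opening: 0.0231
```

>>> apply_moves:
  deltas: "0 0 0 0 0 0.001 45;0 0 0 0 0 0 60;0 0 0 0 0 0 100;0 0 0 0 0 0 100;0 0 0 0 0 0 100"

```text
time: 7.02
ee_pos: [0.5319, 0.0371, 0.1011]
orientation: [2.217, 0.107, -2.189]
contact_force: [-0.3, 1.3, 0.1]
opening: 0.0853
```

>>> apply_moves:
  deltas: "0 0 0 -0.04 0 0 100;0 0 0 -0.05 0 0 100;0 0 0 -0.05 0 0 100;0 0 0 0 0 0 100;0 0 0 0 0 0 100"

```text
time: 7.65
ee_pos: [0.5298, 0.0309, 0.2447]
orientation: [2.217, 0.104, -2.19]
contact_force: [-0.4, -0.2, -0.1]
opening: 0.0855
```

```bash
python3 - <<'E'
from h import *
s=np.load("s.npy");s[0]+=.0015;np.save("s.npy",s);o=robot.get_obs();im=robot.snapshot("wrist");C=cam("wrist",o)
R=Rn.from_rotvec(o["orientation"]).as_matrix()
P=np.array([[-62,-43,115],[50,40,105],[50,40,55]])/1e3
uv=proj(C,stand(s,P));print(uv.round(1));print(o["ee_pos"],R.round(3))
for a in uv: cv2.drawMarker(im,tuple(int(v) for v in a.round()),(255,0,255),0,12)
cv2.imwrite("pics/w2.png",im)
E
```

```text
[[238.4 186.2]
 [138.9  55.3]
 [159.5  63.5]]
[0.52976726 0.03088029 0.24469309] [[ 0.011  0.064 -0.998]
 [ 0.031 -0.997 -0.064]
 [-0.999 -0.03  -0.013]]
```

View pics/w2.png

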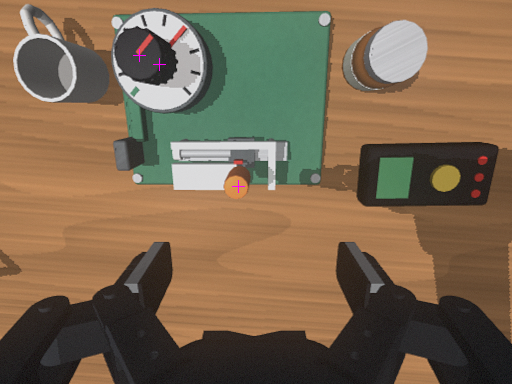

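The grip is parked in the notch: seen at (236,187), predicted (238,186). Next is the knob, so I check the joints for yaw range.

```bash
python3 - <<'E'
from h import *
o=robot.get_obs();R=Rn.from_rotvec(o["orientation"]).as_matrix()
s=np.load("s.npy");k=stand(s,[[.050,.040,.086]])[0]+[.001,0,0]
print(o["q"].round(3),k,R.T@(k+[0,0,.16]-o["ee_pos"]),k[2])
E
```

```text
[ 0.476  0.178 -0.667  1.703  0.085  1.282 -1.713] [0.64042591 0.13919064 0.086     ] [ 0.00336915 -0.10082337 -0.11723617] 0.086
```

>>> apply_moves:
  deltas: "0 -0.7 1.7 0 -0.034 -0.039 100;0 0 0 0 -0.034 -0.039 100;0 0 0 0 -0.033 -0.039 100;0 0 0 0 0 0 100;0 0 0 0 0 0 100"

```text
time: 8.32
ee_pos: [0.6414, 0.1392, 0.2375]
orientation: [2.178, 0.062, -2.2]
contact_force: [0.4, -0.1, 0.0]
opening: 0.0857
```

```bash
cat > st.py <<'E'
from h import *
o=robot.get_obs();R=Rn.from_rotvec(o["orientation"]).as_matrix()
k=np.array([.6404,.1392,.089])
print("q",o["q"].round(2),"yaw",np.degrees(np.arctan2(R[1,1],R[0,1])).round(1),"err tool",(R.T@(k-o["ee_pos"])).round(4),"tilt turn yz deg",np.degrees([-(R.T@[0,0,-1])[2],(R.T@[0,0,-1])[1]]).round(1),"pos",o["ee_pos"].round(4),"tq",o["wrist_torque"].round(2))
E
python3 st.py
```

```text
q [ 0.19  0.5  -0.67  1.35  0.31  1.41 -1.99] yaw -86.6 err tool [ 0.1485 -0.0005 -0.0006] tilt turn yz deg [ 0.6 -0.2] pos [0.6414 0.1392 0.2375] tq [-0.06 -0.03  0.02]
```

Nicely centred. I descend, then close gently.

>>> apply_moves:
  deltas: "0 0 0 0.04 0 0 100;0 0 0 0.04 0 0 100;0 0 0 0.04 0 0 100;0 0 0 0.028 0 0 100;0 0 0 0 0 0 100"

```text
time: 8.95
ee_pos: [0.6376, 0.1315, 0.0859]
orientation: [2.179, 0.051, -2.201]
contact_force: [0.3, -0.2, 0.6]
opening: 0.0857
```

>>> apply_moves:
  deltas: "0 0 0 0 0 0 40;0 0 0 0 0 0 40;0 0 0 0 0 0 40;0 0 0 0 0 0 40;0 0 0 0 0 0 40"
  newtons: 25

```text
time: 9.57
ee_pos: [0.6378, 0.1413, 0.092]
orientation: [2.19, 0.073, -2.195]
contact_force: [4.2, 1.7, -12.8]
opening: 0.0414
```

```bash
python3 st.py
```

```text
q [ 0.18  0.61 -0.64  1.52  0.38  1.14 -2.04] yaw -86.5 err tool [ 0.0029  0.0023 -0.0025] tilt turn yz deg [0.1 0.3] pos [0.6378 0.1413 0.092 ] tq [ 0.19 -0.81 -0.05]
```

>>> apply_moves:
  deltas: "-5 0 0 0.001 0 0 40;-8 0 0 0 0 0 40;-8 0 0 0 0 0 40;-8 0 0 0 0 0 40;-8 0 0 0 0 0 40"

```text
time: 10.2
ee_pos: [0.6382, 0.1401, 0.092]
orientation: [1.802, 0.687, -1.8]
contact_force: [3.3, 3.0, -13.1]
opening: 0.0411
```

```bash
python3 st.py
```

```text
q [ 0.26  0.65 -0.76  1.52  0.47  1.16 -1.43] yaw -48.5 err tool [ 0.0029  0.0021 -0.001 ] tilt turn yz deg [-0.1  0.2] pos [0.6382 0.1401 0.092 ] tq [ 0.35 -0.88 -0.04]
```

Well behaved, so I continue.

>>> apply_moves:
  deltas: "-9 0 0 0.001 0 0 40;-9 0 0 0 0 0 40;-9 0 0 0 0 0 40;-9 0 0 0 0 0 40;-9 0 0 0 0 0 40"

```text
time: 10.82
ee_pos: [0.6396, 0.1394, 0.092]
orientation: [1.241, 1.194, -1.231]
contact_force: [4.6, 4.3, -13.5]
opening: 0.0414
```

>>> apply_moves:
  deltas: "-9 0 0 0.001 0 0 40;-9 0 0 0 0 0 40;-9 0 0 0 0 0 40;-9 0 0 0 0 0 40;-9 0 0 0 0 0 40"

```text
time: 11.45
ee_pos: [0.641, 0.1399, 0.092]
orientation: [0.63, 1.477, -0.614]
contact_force: [4.0, 5.0, -12.5]
opening: 0.0416
```

```bash
python3 st.py
```

```text
q [ 0.43  0.78 -1.06  1.51  0.7   1.25  0.06] yaw 44.4 err tool [ 0.003  -0.0009  0.0001] tilt turn yz deg [-0.1 -0.6] pos [0.641  0.1399 0.092 ] tq [ 0.69 -0.7  -0.09]
```

>>> apply_moves:
  deltas: "-9 0 0 0.001 0 0 40;-9 0 0 0 0 0 40;-9 0 0 0 0 0 40;-6 0 0 0 0 0 40;-4 0 0 0 0 0 40"

```text
time: 12.08
ee_pos: [0.6416, 0.141, 0.092]
orientation: [0.109, 1.56, -0.092]
contact_force: [2.6, 6.3, -10.8]
opening: 0.0415
```

```bash
python3 st.py;python3 - <<'E'
from h import *
im=robot.snapshot("top")
cv2.imwrite("pics/t2.png",cv2.resize(im[90:250,110:310],None,fx=3,fy=3,interpolation=2))
E
```

```text
q [ 0.48  0.85 -1.17  1.51  0.79  1.3   0.68] yaw 82.7 err tool [ 0.0029 -0.002  -0.001 ] tilt turn yz deg [ 0.4 -0.7] pos [0.6416 0.141  0.092 ] tq [ 0.52 -0.45 -0.06]
```

View pics/t2.png

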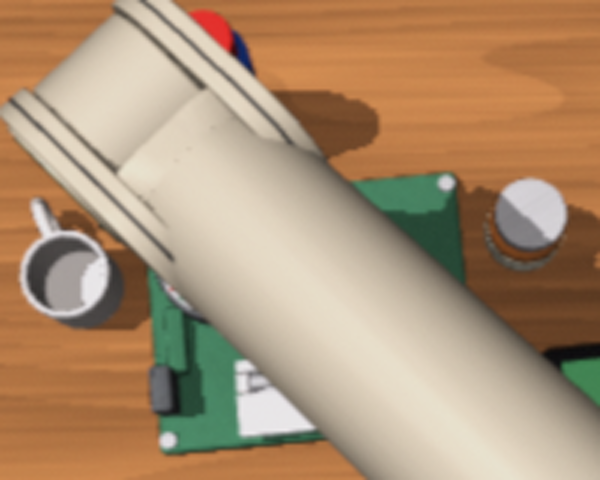

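The arm covers the dial in this view; can, cup and jar are standing. I'll find the stop by wrist torque.

>>> apply_moves:
  deltas: "-4 0 0 0.001 0 0 40;-4 0 0 0 0 0 40;-3 0 0 0 0 0 40;-3 0 0 0 0 0 40;-3 0 0 0 0 0 40"

```text
time: 12.75
ee_pos: [0.6418, 0.1417, 0.0923]
orientation: [-0.132, 1.556, 0.149]
contact_force: [7.1, 5.4, -10.8]
opening: 0.0414
```

```bash
python3 st.py
```

```text
q [ 0.5   0.88 -1.21  1.51  0.84  1.32  0.96] yaw 100.3 err tool [ 0.0032 -0.0023 -0.0019] tilt turn yz deg [ 0.7 -0.6] pos [0.6418 0.1417 0.0923] tq [ 0.88 -1.3  -0.76]
```

The vertical torque jumped to −0.76 N m, so this is the stop. One small extra push to confirm it.

>>> apply_moves:
  deltas: "-3 0 0 0 0 0 40;-3 0 0 0 0 0 40;0 0 0 0 0 0 40;0 0 0 0 0 0 40;0 0 0 0 0 0 40"

```text
time: 13.38
ee_pos: [0.6425, 0.1421, 0.0927]
orientation: [-0.213, 1.547, 0.232]
contact_force: [1.4, 5.5, -10.6]
opening: 0.0414
```

```bash
python3 st.py
```

```text
q [ 0.51  0.89 -1.23  1.51  0.85  1.33  1.06] yaw 106.3 err tool [ 0.0036 -0.0023 -0.0029] tilt turn yz deg [ 0.8 -0.6] pos [0.6425 0.1421 0.0927] tq [ 0.65 -0.41 -0.32]
```

>>> apply_moves:
  deltas: "0 0 0 0 0 0 100;0 0 0 0 0 0 100;0 0 0 0 0 0 100;0 0 0 -0.03 0 0 100;0 0 0 -0.04 0 0 100"

```text
time: 14.0
ee_pos: [0.6422, 0.1387, 0.1644]
orientation: [-0.213, 1.548, 0.228]
contact_force: [0.6, 0.1, 0.4]
opening: 0.0854
```

>>> apply_moves:
  deltas: "0 0 0 -0.04 0 0 100;0 0 0 -0.04 0 0 100;0 0 0 -0.04 0 0 100;0 0 0 0 0 0 100;0 0 0 0 0 0 100"

```text
time: 14.62
ee_pos: [0.6414, 0.1373, 0.2927]
orientation: [-0.212, 1.543, 0.226]
contact_force: [-0.2, 0.1, 0.3]
opening: 0.0855
```

```bash
python3 st.py;python3 - <<'E'
from h import *
im=robot.snapshot("wrist")
cv2.imwrite("pics/w3.png",im)
E
```

```text
q [ 0.52  0.73 -1.35  1.28  0.71  1.63  1.15] yaw 106.1 err tool [ 0.2037  0.0009 -0.0041] tilt turn yz deg [ 1.  -0.4] pos [0.6414 0.1373 0.2927] tq [-0.04 -0.03 -0.04]
```

View pics/w3.png

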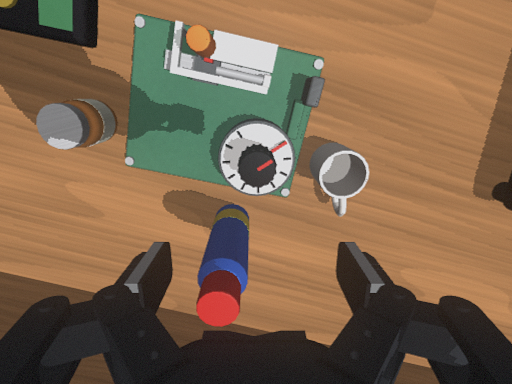

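The pointer now points to the upper right, toward the zero mark (tip near (286,142)), and the grip is still parked at (198,38). I'll measure the pointer angle.

```bash
python3 - <<'E'
from h import *
o=robot.get_obs();C=cam("wrist",o);im=cv2.imread("pics/w3.png");s=np.load("s.npy")
h=cv2.cvtColor(im,cv2.COLOR_BGR2HSV);m=((h[...,0]<6)|(h[...,0]>174))&(h[...,1]>150)&(h[...,2]>90)
m[:120]=0;m[200:]=0;m[:,:215]=0;m[:,305:]=0
n,l,st,ce=cv2.connectedComponentsWithStats(m.astype(np.uint8))
for i in range(1,n):
    if st[i,4]<5: continue
    p=np.argwhere(l==i)[:,::-1].astype(np.float32);vx,vy,x,y=cv2.fitLine(p,2,0,.01,.01).ravel()
    z=.105 if y>158 else .062
    a=unproj(C,(x-8*vx,y-8*vy),z);b=unproj(C,(x+8*vx,y+8*vy),z);d=b-a
    print(ce[i],st[i,4],"angle in stand deg",np.degrees(np.arctan2(d[1],d[0])-s[2])%360, (a+b)/2)
g=(h[...,0]>50)&(h[...,0]<90)&(h[...,1]>80);c=np.zeros_like(g);c[125:190,228:290]=1
cv2.imwrite("pics/d3.png",cv2.resize(im[110:205,205:310],None,fx=6,fy=6,interpolation=2))
for e in(135,):
    d=np.radians(e);q=stand(s,[[.05+.044*np.cos(d),.04+.044*np.sin(d),.062],[.05,.04,.062],[.05+.02*np.cos(d),.04+.02*np.sin(d),.105],[.05,.04,.105]]);print(proj(C,q).round(1))
E
```

```text
[278.90322581 146.        ] 31 angle in stand deg 136.19821200550518 [0.6148448  0.16279198 0.062     ]
[264.16981132 165.05660377] 53 angle in stand deg 135.28083083952723 [0.63351618 0.14758777 0.105     ]
[[285.1 140.5]
 [254.9 159.7]
 [270.7 158.4]
 [255.3 168. ]]
```

View pics/d3.png

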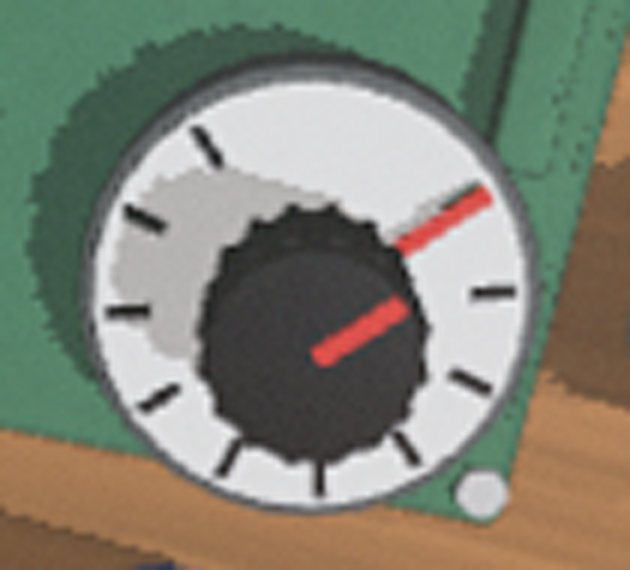

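The pointer lies over the zero mark, at 135–136° in the stand frame against 135° nominal. The gripper is clear of everything, so I hand in.

```bash
python3 -c "
from workcell import robot
print(robot.hand_in())"
```

```text
the job is handed in; nothing more can be done
None
```

I parked the probe in its notch and turned the knob back to its zero stop, then handed the job in at about 15 s of the 67 s; no verdict was reported.

- **Probe:** I gripped the orange handle, drew it back about 55 mm, moved it about 19 mm sideways and let go. After release it appeared within about 2 pixels of the expected notch position. It was still parked in the last picture.
- **Pointer:** I turned the knob anticlockwise in one grip, by about 187°, until the wrist torque jumped to 0.76 N m. I then pushed about 6° further, which the stop presumably took up as slip in the grip. The last picture shows the pointer over the zero mark: I measured 135.3° and 136.2° against 135°, so within about 0.02 rad.
- **Bystanders:** The can, cup, jar and meter were standing in the last picture, and no force readings suggested contact. I did not re-measure their positions. At the end the gripper was open and raised clear, with about zero contact force.
- **Disagreement:** The wrist camera put the stand 2–3 mm further in +x than the top camera. I corrected for this, and it made no difference to the result.

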